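# Tare the gem scale under its closed draught cover

## Robot

A 7-joint arm with a two-finger parallel gripper is mounted at the origin on a cart in front of the work surface, level with it; the furniture and walls round the work are solid. World frame = base frame: x ahead of the robot, y to its left, z up, the work surface at z = 0. Lengths are in m, angles in rad, forces in N, time in s.
With the tool pointing down it reaches from about 0.4 to 0.875 m from the base axis. Payload 19.3 kg.
Tool frame: the origin (TCP) lies at the centre of the arm's flange, where the gripper is bolted on; the fingertips stand 173 mm ahead of it and the grasp point (between the pads) lies 155 mm ahead of it (bot.grip_point_offset is the distance from the TCP to the grasp point, in m); z points along the fingers, x is the direction in which the jaws open and shut, and the axes are right-handed (so a half turn about z gives the same grasp; the last joint's range is limited). The gripper opens to 85 mm and grips with 20 to 120 N. Pads are 22 mm wide; open, the fingers measure 114 mm over their backs; the gripper's body (76 mm by 85 mm) begins 54 mm behind the grasp point. The pads swing forward as they close: fully open they stand 13 mm farther back than shut.
Start: joints at [-1.232, 0.521, -0.036, 1.599, 0.021, 1.021, -0.113], TCP at [0.248, 0.573, 0.405] pointing down, gripper open.
Joint ranges: [-2.91, 2.91], [-0.3, 2.13], [-1.5, 1.42], [0.17, 2.43], [-1.26, 4.41], [0.16, 1.93], [-2.52, 2.52]. Speed limits (rad/s): [1.89, 1.89, 2.39, 2.39, 3.01, 3.01, 3.01].

## Interface

Orientations are given as [roll, pitch, yaw] about the fixed x, y, z axes, in that order (R = Rz(yaw) Ry(pitch) Rx(roll)).
In Python, from workcell import bot gives the robot as it stands.
- The arm moves only by the tool step_arm, never from a script. Its argument "plan" is a list that holds one entry, the list of rows, each a list of 4 numbers: the shift along the world's x, y, z in cm, then the turn about the world's z in rad. A call has 1 to 12 rows; each row is the pose to reach, as a shift and turn from the pose measured when the call began; what a row does not reach only later rows make up. A row lasts 1/12 s, in which the tool goes at most 41.7 mm and 7.16 degrees, less where a joint would pass 70% of its speed; a pose out of reach is approached as far as the arm can. A call with a gripper value outside its range is refused whole. "jaw" is the closure, from 0 (fully open) to 1 (shut), set as the call begins (left out, the last holds). The fingers move at their own pace and stop on an object; "force" is the grip in N (left out, the last holds). Time passes only in rows, so rows that repeat a pose let the fingers close. It gives the time, the measured TCP pose, the force and the opening at its end, in the units of the state.
- bot.observe(): the state, without advancing time (a new reading comes with each control period).
- bot.grab_frame(name): name is "side" or "top" or "wrist"; returns a dict with "pixels" (480x640x3 uint8, blue, green, red), "mtx" (3x3 intrinsics, pixels), "k1" (the pictures are not rectified: a ray, as slopes to the right and down, at radius r is drawn at 1 + k1 r^2 times it, then the intrinsics apply), "R" (3x3) and "t" (3): a world point X has camera coordinates R X + t. Camera axes: x right, y down, z forward; pixel columns grow to the right and rows downward; lengths in m; the calibration is good to about 2 mm. A picture is of the moment at which its call begins. There is no depth.
- bot.job_done(): hands the job in, once; it reports no verdict.
The state is a dict: "clock": time; "qpos": joint angles; "qd": joint speeds; "joint_efforts": joint torques, N m; "position": TCP position; "tool_rot": TCP orientation; "force": force on the tool from outside, world axes, zero at the start; "moment": the same for the moment, N m; "grip_width": finger opening in m.
Only numpy, scipy, OpenCV 4.12 (cv2) and the standard library are available. Lean on these libraries where they do the work, as an engineer would, in place of code of your own. Each camera call takes 0.05 s, during which the arm holds its last target.

## Task

Get the gem scale ready for weighing: with the fingertips push its standing draught cover down over the empty dish until it is fully closed, without slamming it, then lightly press the blue tare key down, let it spring back up and withdraw. Press no other key, press the tare key only once the cover is closed, do not shift or lift the scale, and leave the dish, the jar, the tweezers and the green stone alone.

Things in the scene. Friction and masses are not known exactly. Their poses are not given: they have to be found in the camera images.
- scale: loose white gem scale of 1.6 kg on rubber feet, 170 (x) by 130 (y) mm, origin under its centre, its x axis pointing from the keys to the hinge at the back. The flat deck is 28 mm high. Keys stand along the front; just behind them is a low black display, 35 mm high at most. The weighing chamber of clear walls covers x -26 to +80 mm and y -58 to +58 mm and is 66 mm high, open on top until the cover is shut
- draught_cover (a joint): hinge angle of the clear cover with its grey frame, in rad: 0 closed (level, its top 70 mm above the bench), 1.57 upright, 1.75 the back stop; it starts standing open at 1.05 to 1.45. The cover is a flat plate 109 mm from hinge to free edge, 119 mm wide and 4.5 mm thick, with a 34 mm wide lip standing out a further 7 mm in the middle of the free edge. A stiff hinge holds it at any angle; about 1 N at the free edge moves it. Push on its back (upper) face, from behind
- cover_hinge (a point): middle of the hinge line of the cover at the back of the scale, 67.5 mm above the bench; the line runs along the scale's y axis
- cover_edge (a point): middle of the free edge of the cover, on the back (upper) face; it moves with the cover
- tare_key (a joint): travel of the blue key in m: 0 up, 0.004 fully down; a spring key that takes 0.8 N to start and 4 N at full travel, and comes back up by itself; counts as pressed from 0.002
- tare_key_top (a point): centre of the top of the blue tare key, a round cap 18 mm across that stands 6 mm above the deck, 34 mm above the bench; the right-hand key seen from the front of the scale, 38 mm from the grey one
- unit_key (a joint): travel of the grey key in the middle of the row in m, 0 up; leave alone
- power_key (a joint): travel of the red key on the left in m, 0 up; leave alone
- dish: loose empty aluminium dish, 48 mm across, 10 mm high, standing on the round pan inside the chamber, origin under its centre; leave alone
- pigment_jar: small brown jar with a white lid, 35 mm across, 46 mm high, standing left of the scale, origin under its centre; leave alone
- gem_tweezers: steel tweezers 122 mm long, 8 mm high, lying left of the scale, their length along their own y axis, origin under the centre; leave alone
- green_stone: dark green rough stone, 22x24x12 mm, lying right of the scale, origin under its centre; leave alone

How it is judged:
By the outcome, as a careful person would: the job done as asked, in the order asked, and still so for the second after the job is handed in, with the robot touching nothing.
It also fails if it takes over 42 s, if anything falls off the work surface, if the arm or the gripper's body presses on something with over 40 N, if the wrist force passes 120 N, or if a joint passes its speed limit or range.

## Working session

There is one attempt and no reset: what is moved stays moved. The work goes in short steps, Python scripts to look and compute and a tool call to move; the robot and the scene stay as the last step left them, time stands still between calls to the robot, and variables do not carry over. Pictures are saved under pics/ and viewed, and the job is handed in when it is done.

Besides the shell and the picture viewer there is one more tool, called in YAML: its name, and indented under it one key for each argument. step_arm: Moves the arm, as the interface text tells. Its arguments: {"type":"object","properties":{"plan":{"type":"array"},"jaw":{"type":"number"},"force":{"type":"number"}},"required":["plan"]}

```bash
mkdir -p pics
cat > h.py <<'E'
import numpy as np, cv2
from workcell import bot
def grab(n,tag):
    f=bot.grab_frame(n); cv2.imwrite(f'pics/{tag}_{n}.png',f['pixels'])
    np.savez(f'{tag}_{n}.npz',**{k:np.array(f[k]) for k in('pixels','mtx','k1','R','t')}); return f
def load(n,tag): return dict(np.load(f'{tag}_{n}.npz'))
def ray(f,u,v):
    K=np.array(f['mtx']);d=np.array([float(f['k1']),0,0,0,0])
    p=cv2.undistortPoints(np.array([[[u,v]]],float),K,d,criteria=(3,50,1e-10))[0,0]
    R=np.array(f['R']);t=np.array(f['t']).ravel()
    o=-R.T@t; r=R.T@np.array([p[0],p[1],1]); return o,r/np.linalg.norm(r)
def onz(f,u,v,z):
    o,r=ray(f,u,v); return o+r*(z-o[2])/r[2]
def tri(a,b):
    (o1,r1),(o2,r2)=a,b
    A=np.stack([r1,-r2],1); s=np.linalg.lstsq(A,o2-o1,rcond=None)[0]
    p,q=o1+s[0]*r1,o2+s[1]*r2; return (p+q)/2,np.linalg.norm(p-q)
def proj(f,X):
    R=np.array(f['R']);t=np.array(f['t']).ravel()
    return cv2.projectPoints(np.atleast_2d(np.array(X,float)),cv2.Rodrigues(R)[0],t,np.array(f['mtx']),np.array([float(f['k1']),0,0,0,0]))[0][:,0]
E
python3 - <<'E'
from h import *
for n in('side','top','wrist'):
    f=grab(n,'a'); print(n,-np.array(f['R']).T@np.array(f['t']).ravel(),f['R'][2])
print(bot.observe())
E
```

```text
side [0.13100077 0.46816276 0.58866233] [ 0.46759662 -0.63502298 -0.61489773]
top [ 0.3771977  -0.08630067  0.91946942] [ 0.1344015  -0.01250965 -0.99084799]
wrist [0.17523945 0.60412173 0.37296868] [ 0.28102417 -0.12244712 -0.95185719]
{'clock': 0.15, 'qpos': array([-1.23220174,  0.52192118, -0.03631893,  1.59983647,  0.02120628,
        1.02107595, -0.11278665]), 'qd': array([-0.00064299, -0.00101734,  0.00090049, -0.00090437, -0.00044823,
       -0.0005559 , -0.00124325]), 'joint_efforts': array([ 2.72994243e-03, -9.27391791e+01,  1.98075034e+00, -3.70056295e+01,
        1.79616362e-02,  6.50344140e-03, -1.24387689e-04]), 'position': array([0.24842787, 0.57341545, 0.40424504]), 'tool_rot': array([3.14152776e+00, 8.53394639e-04, 1.16199792e+00]), 'force': array([0.61239932, 0.36306047, 0.36183692]), 'moment': array([ 0.00365879,  0.05497657, -0.08074989]), 'grip_width': 0.08547145380542533}
```

View pics/a_side.png

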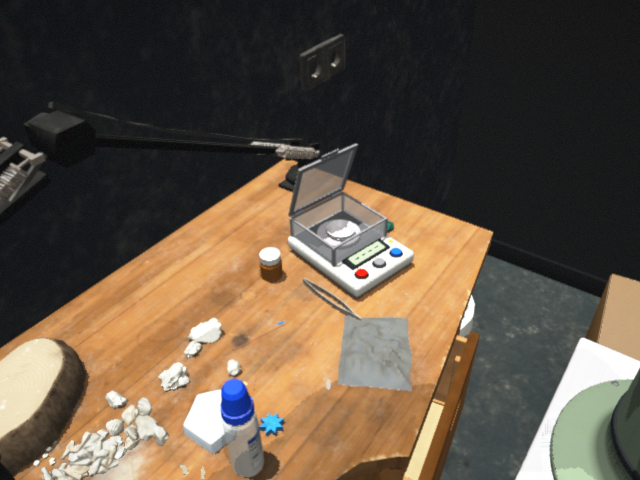

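View pics/a_top.png

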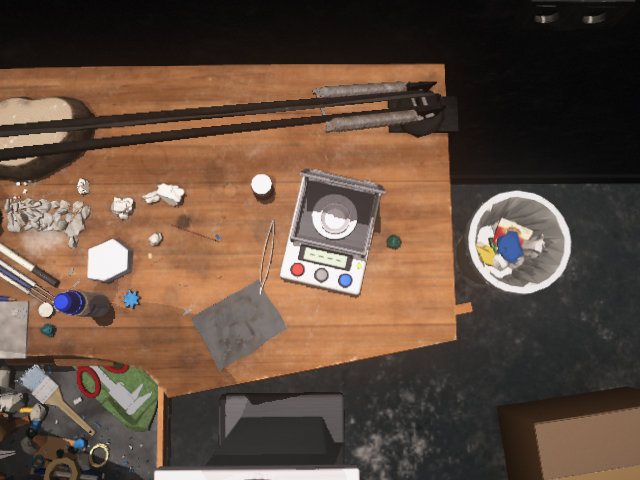

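Run:
```python
from h import *
f=load('side','a')['pixels']; cv2.imwrite('pics/c_side.png',cv2.resize(f[135:305,270:430],None,fx=3.5,fy=3.5,interpolation=2))
f=load('top','a')['pixels']; cv2.imwrite('pics/c_top.png',cv2.resize(f[155:305,255:415],None,fx=4,fy=4,interpolation=2))
for n in('side','top'):
    g=load(n,'a');p=g['pixels'].astype(int);B,G,R=p[...,0],p[...,1],p[...,2]
    for nm,m in(('blue',(B>150)&(R<90)&(G<150)),('red',(R>140)&(G<60)&(B<60))):
        c,l,s,ce=cv2.connectedComponentsWithStats(m.astype(np.uint8))
        for i in range(1,c):
            if s[i,4]>25: print(n,nm,s[i],ce[i],onz(g,*ce[i],.034))
```

```text
Traceback (most recent call last):
  File "h.py", line 13, in onz
    o,r=ray(f,u,v); return o+r*(z-o[2])/r[2]
        ~~~^^^^^^^
  File "h.py", line 9, in ray
    p=cv2.undistortPoints(np.array([[[u,v]]],float),K,d,criteria=(3,50,1e-10))[0,0]
      ~~~~~~~~~~~~~~~~~~~^^^^^^^^^^^^^^^^^^^^^^^^^^^^^^^^^^^^^^^^^^^^^^^^^^^^^
cv2.error: OpenCV(4.12.0) :-1: error: (-5:Bad argument) in function 'undistortPoints'
> Overload resolution failed:
>  - undistortPoints() got an unexpected keyword argument 'criteria'
>  - undistortPoints() got an unexpected keyword argument 'criteria'
```

View pics/c_side.png

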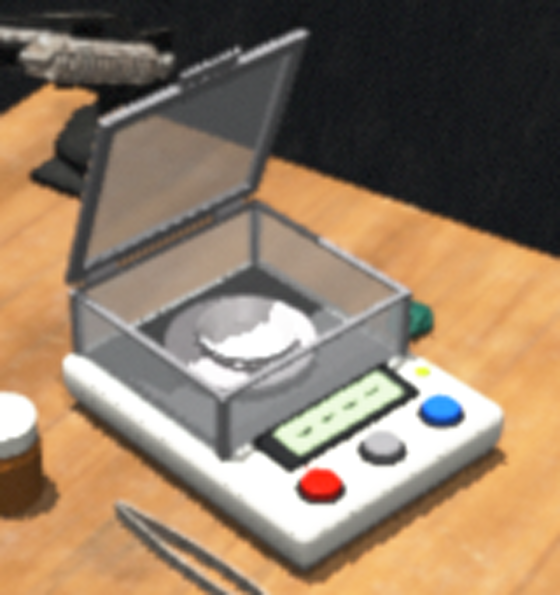

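View pics/c_top.png

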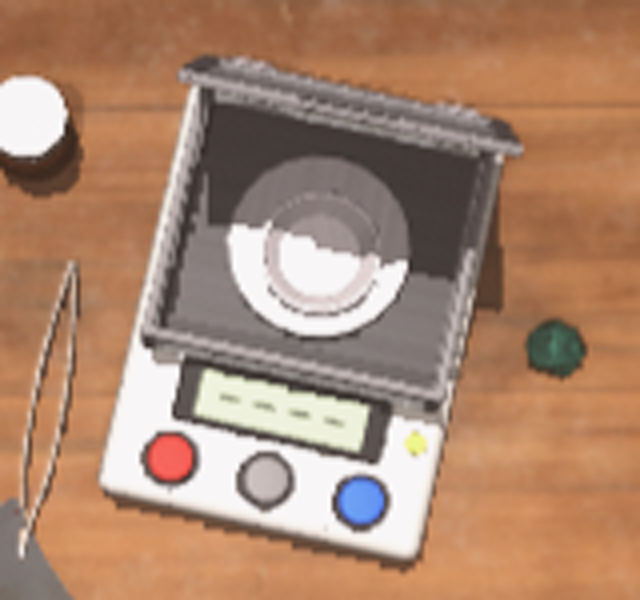

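```bash
sed -i 's/p=cv2.undistortPoints(.*/p=cv2.undistortPointsIter(np.array([[[u,v]]],float),K,d,None,None,(3,50,1e-10))[0,0]/' h.py
python3 - <<'E'
from h import *
for n in('side','top'):
    g=load(n,'a');p=g['pixels'].astype(int);B,G,R=p[...,0],p[...,1],p[...,2]
    for nm,m in(('blue',(B>150)&(R<90)&(G<150)),('red',(R>140)&(G<60)&(B<60))):
        c,l,s,ce=cv2.connectedComponentsWithStats(m.astype(np.uint8))
        for i in range(1,c):
            if s[i,4]>25: print(n,nm,s[i],ce[i],onz(g,*ce[i],.034))
S,T=load('side','a'),load('top','a')
for nm,a,b in(('edgeL',(299.7,169.3),(301.5,172.5)),('edgeR',(357,145),(385,191.5)),
  ('lampbase/clampend',(318,153),(435,85))):
    print(nm,tri(ray(S,*a),ray(T,*b)))
for nm,(u,v) in dict(FL=(231,352.5),FR=(0,0)).items(): pass
print('stone',onz(T,393.5,242,.006),'jar',onz(T,262,185,.046))
E
```

```text
side blue [221 380  30  40 678] [232.09734513 397.93067847] [0.46343568 0.21189891 0.034     ]
side red [356 270  11   7  61] [361.24590164 273.04918033] [ 0.45734655 -0.06597827  0.034     ]
top blue [499 235  21  25 344] [509.50872093 246.84302326] [ 0.49003335 -0.40041767  0.034     ]
top blue [ 54 295  15  14 166] [ 60.78915663 301.58433735] [0.4109201  0.30103711 0.034     ]
top blue [ 75 439   9   8  59] [ 79.08474576 442.94915254] [0.19817098 0.26463674 0.034     ]
top red [105 367  19   5  34] [114.         369.55882353] [0.30704995 0.214467   0.034     ]
top red [ 77 368  22  29 153] [ 86.97385621 381.16339869] [0.28978576 0.25549995 0.034     ]
edgeL (array([ 0.57528708, -0.07584548,  0.17151398]), np.float64(0.0011614751981297352))
edgeR (array([ 0.54825142, -0.18802645,  0.16942366]), np.float64(0.0023478814750043106))
lampbase/clampend (array([ 0.73005087, -0.29635339,  0.05452021]), np.float64(0.04053222134320681))
stone [ 0.50326592 -0.22106346  0.006     ] jar [ 0.58957085 -0.01187216  0.046     ]
```

Run:
```python
from h import *
S,T=load('side','a'),load('top','a')
def key(g,u,v,test,z=.034):
    p=g['pixels'].astype(int); m=test(p[...,0],p[...,1],p[...,2]).astype(np.uint8)
    c,l,s,ce=cv2.connectedComponentsWithStats(m)
    i=min(range(1,c),key=lambda i:np.hypot(*(ce[i]-[u,v]))); return ce[i],s[i,4]
bl=lambda B,G,R:(B>R+60)&(B>G+30)
rd=lambda B,G,R:(R>G+80)&(R>B+80)
cs={}
for nm,t,s,z in(('red',(297.5,269.5),(362,273),rd),('blue',(345.2,280.2),(396.5,252),bl)):
    a,na=key(T,*t,z);b,nb=key(S,*s,z)
    print(nm,a,na,b,nb,onz(T,*a,.033),onz(S,*b,.033),tri(ray(S,*b),ray(T,*a)))
print('grey',onz(T,321.2,275,.034))
for nm,(u,v) in dict(hL=(290,214.4),hR=(342,189.3)).items(): print(nm,onz(S,u,v,.067))
sx=lambda x,y:(255+x/4,155+y/4)
for nm,(x,y),z in(('dispFR',(378,462),.035),('dispFL',(178,416),.035),('wallFL',(145,340),.066),('wallFR',(437,403),.066),('deckFL',(103,490),.02),('deckFR',(415,565),.02)):
    print(nm,onz(T,*sx(x,y),z))
# lamp bars
for tl in(((100,132),(300,112)),((100,150),(300,125))):
  n=[]
  for g,(a,b) in((T,tl),(S,((110,144),(240,147)))):
    o,r1=ray(g,*a);_,r2=ray(g,*b); nn=np.cross(r1,r2); n.append((nn,nn@o))
  A=np.array([n[0][0],n[1][0],[0,1,0]])
  for y in(0.3,0.1,0,-.1,-.2): print('lamp',np.linalg.solve(A,[n[0][1],n[1][1],y]))
```

```text
red [297.15841584 268.98019802] 101 [361.27380952 272.78571429] 84 [ 0.45856097 -0.06575361  0.033     ] [ 0.45822391 -0.06747187  0.033     ] (array([ 0.45796142, -0.06602439,  0.03430238]), np.float64(0.0010693129523149678))
blue [344.96078431 279.8627451 ] 102 [395.62820513 251.57692308] 78 [ 0.44088784 -0.13983712  0.033     ] [ 0.44055704 -0.14091869  0.033     ] (array([ 0.44048997, -0.13995151,  0.03375075]), np.float64(0.0007578263003507964))
grey [ 0.44873852 -0.10301116  0.034     ]
hL [ 0.61160048 -0.09005033  0.067     ]
hR [ 0.58339311 -0.19985581  0.067     ]
dispFR [ 0.45522119 -0.14701594  0.035     ]
dispFL [ 0.4739141  -0.06953463  0.035     ]
wallFL [ 0.49943525 -0.0578797   0.066     ]
wallFR [ 0.4745119  -0.16749638  0.066     ]
deckFL [ 0.44653921 -0.0395428   0.02      ]
deckFR [ 0.41584171 -0.16185917  0.02      ]
lamp [0.54138508 0.3        0.3936183 ]
lamp [0.60269364 0.1        0.28159693]
lamp [0.63334792 0.         0.22558625]
lamp [ 0.6640022  -0.1         0.16957556]
lamp [ 0.69465649 -0.2         0.11356488]
lamp [0.51609015 0.3        0.40072774]
lamp [0.58010604 0.1        0.28794545]
lamp [0.61211399 0.         0.2315543 ]
lamp [ 0.64412193 -0.1         0.17516315]
lamp [ 0.67612988 -0.2         0.118772  ]
```

step_arm:
  plan:
    - [[0.7, -2.3, 0, 0.02], [1.4, -4.6, 0, 0.04], [2.1, -6.9, 0, 0.06], [2.8, -9.2, 0, 0.08], [3.5, -11.5, 0, 0.1], [4.2, -13.8, 0, 0.12], [4.9, -16.1, 0, 0.13], [5.6, -18.4, 0, 0.14], [6.3, -20.7, 0, 0.15], [7, -23, 0, 0.16], [7.6, -25.2, 0, 0.17], [8.2, -27.3, 0, 0.17]]
  jaw: 1
  force: 30

```text
clock: 1.15
position: [0.3306, 0.2991, 0.4042]
tool_rot: [3.142, 0.001, 1.332]
force: [1.6, -0.0, 1.0]
grip_width: -0.0002
```

step_arm:
  plan:
    - [[0.8, -2.1, 0, 0], [1.6, -4.2, 0, 0], [2.4, -6.3, 0, 0], [3.2, -8.4, 0, 0], [4, -10.5, 0, 0], [4.8, -12.6, 0, 0], [5.6, -14.7, 0, 0], [6.4, -16.8, 0, 0], [7.2, -18.9, 0, 0], [8, -21, 0, 0], [8.8, -23.1, 0, 0], [9.4, -25, 0, 0]]

```text
clock: 2.15
position: [0.4249, 0.0478, 0.4043]
tool_rot: [3.141, 0.001, 1.332]
force: [-0.2, 0.1, -0.8]
grip_width: 0.0
```

Run:
```python
from h import *
for n in('side','top','wrist'): grab(n,'b')
print(bot.observe()['force'],bot.observe()['position'])
```

```text
[-0.22774769  0.48067616 -0.40195321] [0.42471809 0.04810433 0.4041623 ]
```

View pics/b_side.png

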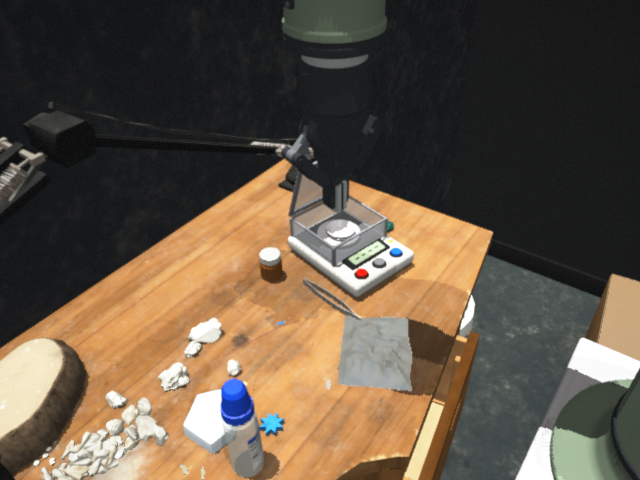

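View pics/b_wrist.png

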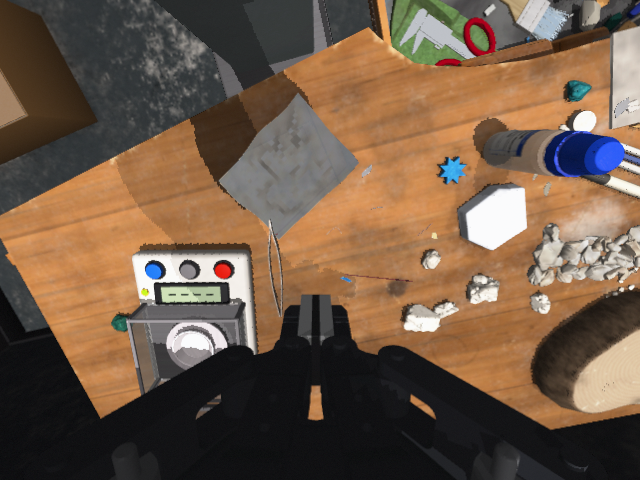

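View pics/b_top.png

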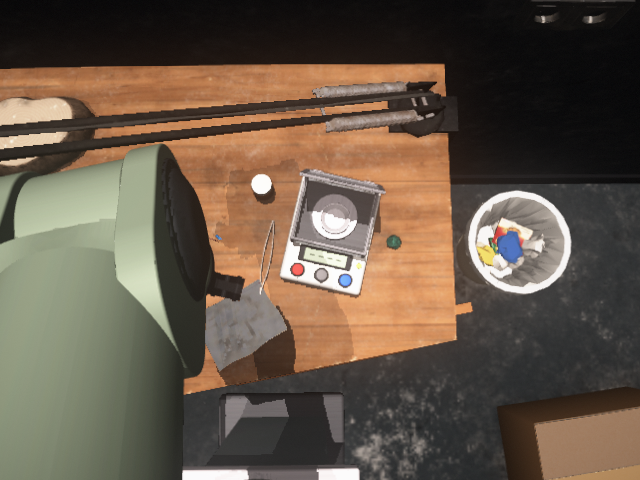

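step_arm:
  plan:
    - [[1.4, -1.6, 0, 0], [2.8, -3.2, 0, 0], [4.2, -4.7, 0, 0], [5.6, -6.3, 0, 0], [7, -7.8, 0, 0], [8.4, -9.4, 0, 0], [9.8, -11, 0, 0], [11.2, -12.5, 0, 0], [12.6, -14.1, 0, 0], [14, -15.6, 0, 0], [15.4, -17.2, 0, 0], [16.7, -18.7, 0, 0]]

```text
clock: 3.3
position: [0.5926, -0.1386, 0.4039]
tool_rot: [-3.141, 0.001, 1.331]
force: [0.6, 0.7, 0.4]
grip_width: -0.0
```

Run:
```python
from h import *
for n in('side','top','wrist'): grab(n,'d')
f=load('side','d')['pixels']; cv2.imwrite('pics/d_c.png',cv2.resize(f[60:305,230:450],None,fx=2.4,fy=2.4,interpolation=2))
o=bot.observe();print(o['force'],o['position'],o['tool_rot'])
```

```text
[-0.75149361  0.01709218 -0.73119161] [ 0.5921642  -0.13878172  0.4035182 ] [-3.14075946e+00  1.37828337e-03  1.32949156e+00]
```

View pics/d_c.png

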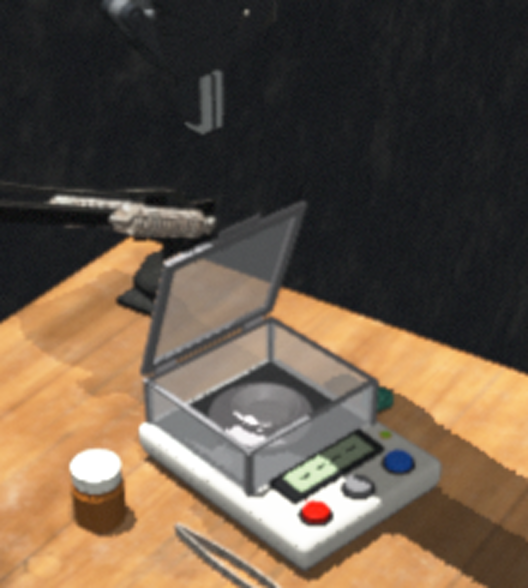

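View pics/d_wrist.png

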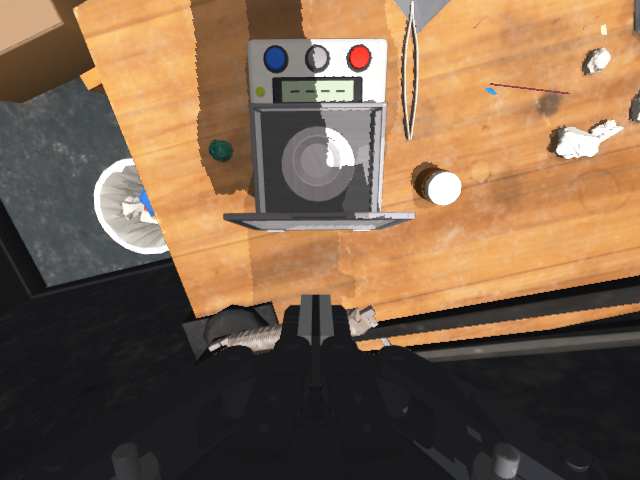

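View pics/d_top.png

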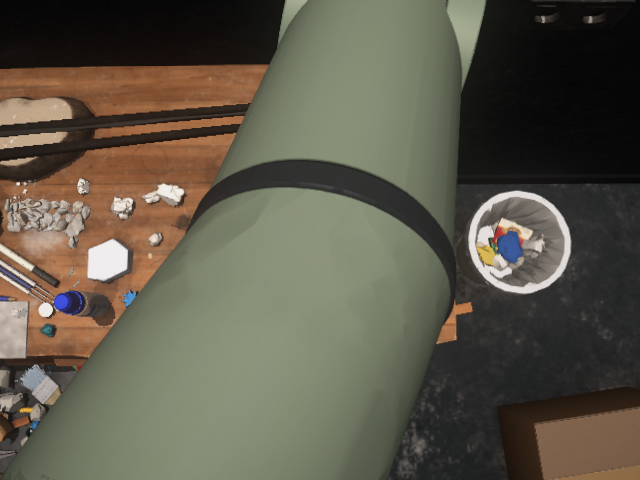

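Run:
```python
from h import *
S,T,W=load('side','d'),load('top','a'),load('wrist','d')
for a,b in(((299.5,169.5),(225,215)),((357,145),(412,215))):pass
print('edgeL',tri(ray(S,299.5,169.5),ray(W,412,214)));print('edgeR',tri(ray(S,357,145),ray(W,226,214)))
print('springL T/W',tri(ray(T,328,128),ray(W,375,318)))
print('springL S/T',tri(ray(S,278,150),ray(T,328,128)))
print('springR T/W',tri(ray(T,415,122),ray(W,212,346)))
print('blue',onz(W,275,57,.034),'tip',proj(W,[[.592,-.139,.231]]))
```

```text
edgeL (array([ 0.57302854, -0.07485465,  0.17188579]), np.float64(0.0018964224571830918))
edgeR (array([ 0.54519032, -0.18553406,  0.17124113]), np.float64(0.00018406057503139226))
springL T/W (array([ 0.63736853, -0.11126873,  0.17193447]), np.float64(0.0015305520689428726))
springL S/T (array([ 0.64189524, -0.11086343,  0.16635279]), np.float64(0.005095230670372177))
springR T/W (array([ 0.65365153, -0.23923491,  0.14009054]), np.float64(0.007778960649686289))
blue [ 0.43915943 -0.14069732  0.034     ] tip [[318.98252713 312.46059606]]
```

step_arm:
  plan:
    - [[-0.2, 0, -0.8, 0.0], [-0.2, 0, -1.6, 0], [-0.2, 0, -2.4, 0], [-0.2, 0, -3.2, 0], [-0.2, 0, -4, 0], [-0.2, 0, -4.8, 0], [-0.2, 0, -5.5, 0], [-0.2, 0, -6.1, 0], [-0.2, 0, -6.5, 0], [-0.2, 0, -6.7, 0], [-0.2, 0, -6.7, 0]]

```text
clock: 4.37
position: [0.5901, -0.1388, 0.3362]
tool_rot: [-3.14, 0.001, 1.329]
force: [0.7, 0.9, -0.3]
grip_width: -0.0001
```

Run:
```python
from h import *
for n in('side','wrist'): grab(n,'e')
f=load('side','e')['pixels']; cv2.imwrite('pics/e_c.png',cv2.resize(f[60:305,230:450],None,fx=2.4,fy=2.4,interpolation=2))
o=bot.observe();print(o['clock'],o['force'],o['position'],o['tool_rot'])
# waypoints TCP, H=(.5975,-.140)
c=np.array([.972,-.235])
for th in np.arange(1.25,-0.01,-.125):
    r=100;x=-r*np.cos(th)+2.5*np.sin(th)+11; z=67.5+r*np.sin(th)+2.5*np.cos(th)+173
    p=np.array([597.5,-140])+x*c; s=np.r_[p,z]/10-o['position']*100
    print(round(th,3),np.r_[p,z].round(1),s.round(2))
```

```text
4.4667 [ 0.15754921 -0.72009395 -1.20810947] [ 0.59023913 -0.13884986  0.33676434] [-3.14110424e+00  1.36954637e-03  1.32941397e+00]
1.25 [ 579.8 -135.7  336.2] [-1.04  0.31 -0.06]
1.125 [ 568.5 -133.   331.8] [-2.18  0.59 -0.5 ]
1.0 [ 557.7 -130.4  326. ] [-3.25  0.85 -1.08]
0.875 [ 547.8 -128.   318.9] [-4.25  1.09 -1.79]
0.75 [ 538.7 -125.8  310.5] [-5.15  1.31 -2.63]
0.625 [ 530.8 -123.9  301. ] [-5.95  1.5  -3.57]
0.5 [ 524.1 -122.2  290.6] [-6.62  1.66 -4.61]
0.375 [ 518.6 -120.9  279.5] [-7.16  1.79 -5.73]
0.25 [ 514.6 -120.   267.7] [-7.56  1.89 -6.91]
0.125 [ 512.1 -119.3  255.4] [-7.82  1.95 -8.13]
0.0 [ 511.  -119.1  243. ] [-7.92  1.98 -9.38]
```

View pics/e_c.png

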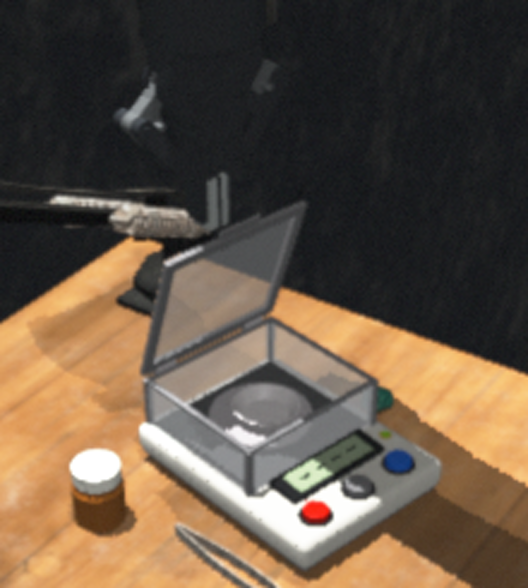

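View pics/e_wrist.png

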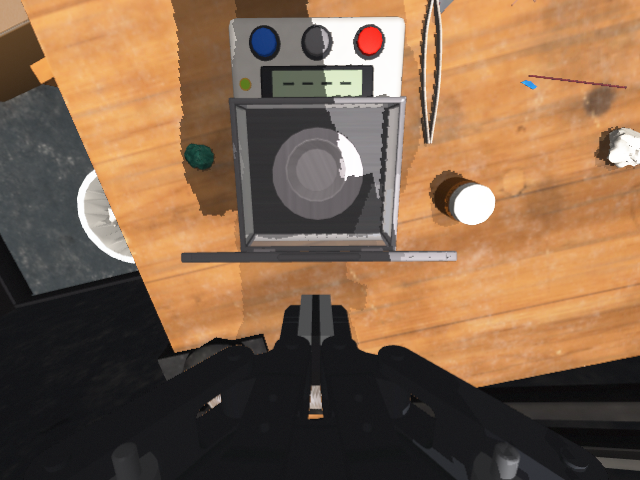

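step_arm:
  plan:
    - [[-0.3, 0.1, 0, 0], [-0.6, 0.2, 0, 0], [-0.9, 0.3, -0.0, 0], [-1.2, 0.35, -0.1, 0], [-1.5, 0.4, -0.2, 0], [-1.8, 0.5, -0.35, 0], [-2.1, 0.55, -0.5, 0], [-2.3, 0.6, -0.55, 0], [-2.5, 0.65, -0.65, 0], [-2.75, 0.7, -0.8, 0], [-3, 0.75, -0.95, 0], [-3.2, 0.85, -1.1, 0]]

```text
clock: 5.47
position: [0.5579, -0.1304, 0.3256]
tool_rot: [-3.141, 0.001, 1.329]
force: [-0.0, -0.3, 1.4]
grip_width: 0.0003
```

Run:
```python
from h import *
for n in('side','wrist'): grab(n,'f')
f=load('side','f')['pixels']; cv2.imwrite('pics/f_c.png',cv2.resize(f[60:305,230:450],None,fx=2.4,fy=2.4,interpolation=2))
o=bot.observe();print(o['clock'],o['force'],o['position'])
```

```text
5.5667 [-0.54902329 -0.03223586 -0.23530575] [ 0.5578916  -0.13021879  0.32546583]
```

View pics/f_c.png

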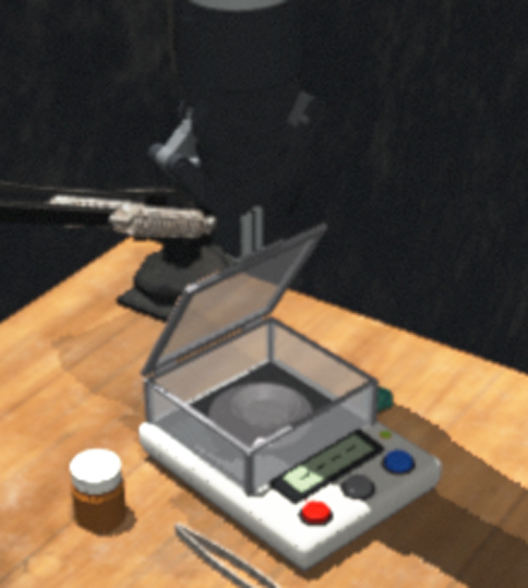

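View pics/f_wrist.png

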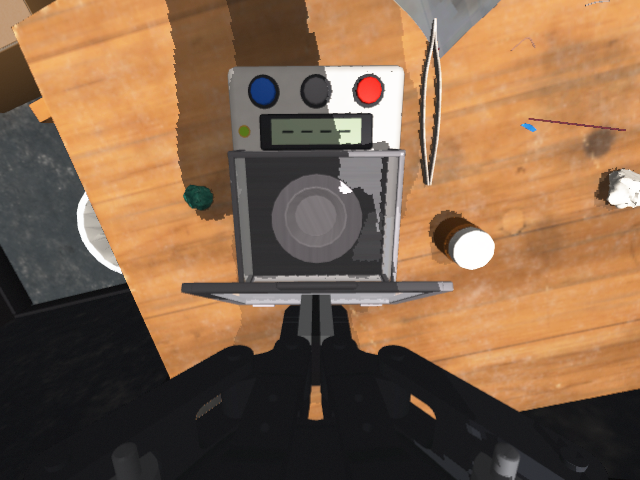

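step_arm:
  plan:
    - [[-0.35, 0.08, -0.2, 0], [-0.7, 0.16, -0.45, 0], [-1, 0.24, -0.7, 0], [-1.3, 0.32, -0.95, 0], [-1.6, 0.39, -1.25, 0], [-1.9, 0.46, -1.55, 0], [-2.2, 0.53, -1.85, 0], [-2.45, 0.6, -2.2, 0], [-2.7, 0.65, -2.5, 0], [-2.95, 0.71, -2.85, 0], [-3.15, 0.76, -3.2, 0], [-3.35, 0.8, -3.55, 0]]

```text
clock: 6.57
position: [0.5242, -0.1222, 0.2896]
tool_rot: [-3.14, 0.001, 1.329]
force: [0.9, -0.7, 0.7]
grip_width: 0.0001
```

Run:
```python
from h import *
for n in('side','wrist'): grab(n,'g')
f=load('side','g')['pixels']; cv2.imwrite('pics/g_c.png',cv2.resize(f[60:305,230:450],None,fx=2.4,fy=2.4,interpolation=2))
o=bot.observe();print(o['clock'],o['force'],o['position'])
```

```text
6.6667 [-0.19859363 -1.18629154  0.41134031] [ 0.52402266 -0.12212304  0.28940829]
```

View pics/g_c.png

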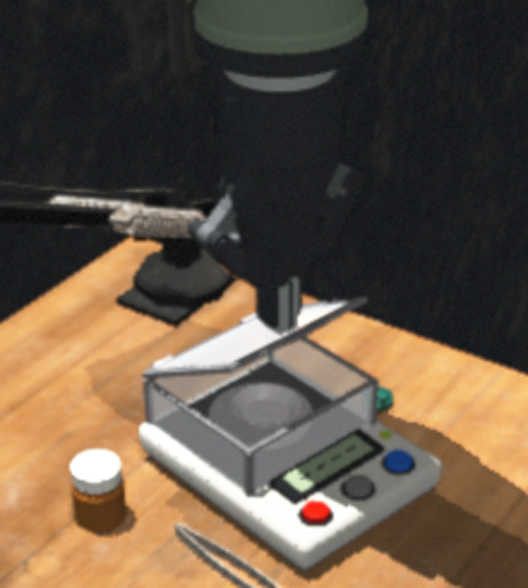

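step_arm:
  plan:
    - [[-0.15, 0.04, -0.25, 0], [-0.3, 0.07, -0.55, 0], [-0.42, 0.1, -0.8, 0], [-0.53, 0.13, -1.1, 0], [-0.65, 0.16, -1.4, 0], [-0.75, 0.18, -1.7, 0], [-0.84, 0.2, -2, 0], [-0.92, 0.22, -2.3, 0], [-1, 0.24, -2.6, 0], [-1.07, 0.26, -2.85, 0], [-1.13, 0.27, -3.1, 0], [-1.18, 0.28, -3.35, 0]]

```text
clock: 7.67
position: [0.5122, -0.1193, 0.2557]
tool_rot: [-3.14, 0.001, 1.33]
force: [0.6, -0.3, 0.5]
grip_width: -0.0002
```

step_arm:
  plan:
    - [[-0.02, 0.0, -0.15, 0], [-0.04, 0.01, -0.3, 0], [-0.06, 0.01, -0.42, 0], [-0.07, 0.02, -0.52, 0], [-0.08, 0.02, -0.62, 0], [-0.09, 0.02, -0.72, 0], [-0.1, 0.02, -0.8, 0], [-0.1, 0.02, -0.88, 0], [-0.1, 0.02, -0.94, 0], [-0.1, 0.02, -1.0, 0], [-0.1, 0.02, -1.05, 0], [-0.1, 0.02, -1.05, 0]]

```text
clock: 8.67
position: [0.5112, -0.1191, 0.2451]
tool_rot: [-3.14, 0.001, 1.329]
force: [0.0, -0.4, 0.3]
grip_width: -0.0003
```

Run:
```python
from h import *
for n in('side','wrist'): grab(n,'i')
f=load('side','i')['pixels']; cv2.imwrite('pics/i_c.png',cv2.resize(f[60:305,230:450],None,fx=2.4,fy=2.4,interpolation=2))
o=bot.observe();print(o['clock'],o['force'],o['position'])
```

```text
8.7667 [0.75298246 0.01347329 1.16080822] [ 0.51122261 -0.11912235  0.2451681 ]
```

View pics/i_c.png

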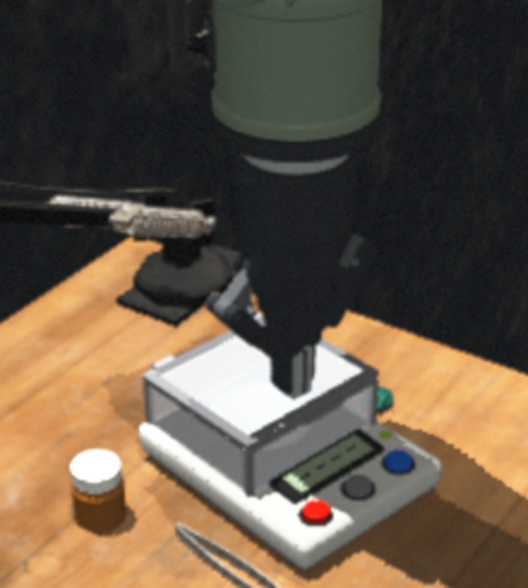

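step_arm:
  plan:
    - [[0, 0, -0.04, 0], [0, 0, -0.08, 0], [0, 0, -0.12, 0], [0, 0, -0.16, 0], [0, 0, -0.2, 0], [0, 0, -0.22, 0], [0, 0, -0.22, 0]]

```text
clock: 9.35
position: [0.5112, -0.1191, 0.2431]
tool_rot: [-3.14, 0.001, 1.329]
force: [-1.8, 0.7, 4.7]
grip_width: 0.0002
```

step_arm:
  plan:
    - [[0, 0, -0.02, 0], [0, 0, -0.04, 0], [0, 0, -0.06, 0], [0, 0, -0.06, 0], [0, 0, -0.06, 0]]

```text
clock: 9.77
position: [0.5112, -0.1192, 0.2429]
tool_rot: [-3.14, 0.001, 1.329]
force: [-3.5, 0.7, 12.5]
grip_width: 0.0002
```

step_arm:
  plan:
    - [[0, 0, 0.1, 0], [0, 0, 0.3, 0], [0, 0, 0.8, 0], [0, 0, 1.5, 0], [0, 0, 2.5, 0], [0, 0, 3.5, 0], [0, 0, 4.5, 0], [-1, 0.2, 5, 0], [-2.5, 0, 5, 0], [-4, -0.4, 5, 0], [-4, -0.4, 5, 0]]

```text
clock: 10.68
position: [0.4684, -0.1237, 0.2934]
tool_rot: [-3.138, 0.002, 1.328]
force: [0.9, -1.0, 0.1]
grip_width: 0.0
```

Run:
```python
from h import *
for n in('side','wrist'): grab(n,'j')
f=load('side','j')['pixels']; cv2.imwrite('pics/j_c.png',cv2.resize(f[60:305,230:450],None,fx=2.4,fy=2.4,interpolation=2))
o=bot.observe();print(o['clock'],o['force'],o['position'])
```

```text
10.7833 [ 0.15869759 -0.90213469 -0.25745407] [ 0.47078265 -0.12317209  0.29347516]
```

View pics/j_c.png

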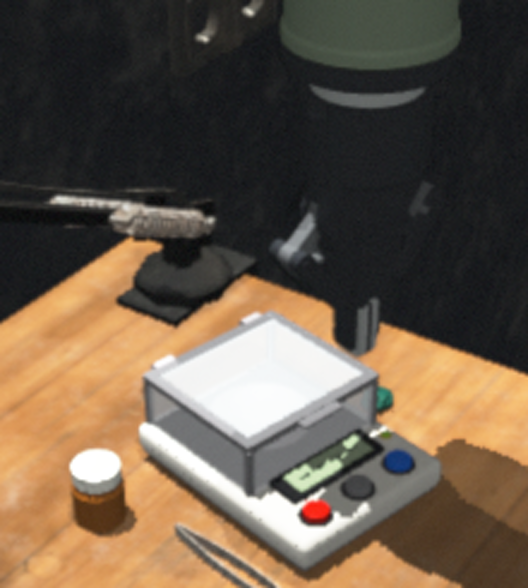

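View pics/j_wrist.png

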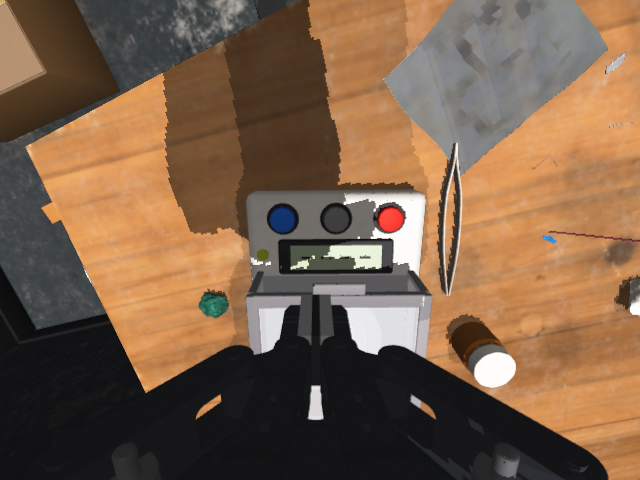

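Run:
```python
from h import *
S,W=load('side','j'),load('wrist','j'); A=load('side','a')
def comp(g,u,v,k):
    p=g['pixels'].astype(int);B,G,R=p[...,0],p[...,1],p[...,2]
    m=((B>R+40)&(B>G+20)) if k=='b' else ((R>G+80)&(R>B+80))
    c,l,s,ce=cv2.connectedComponentsWithStats(m.astype(np.uint8))
    i=min([i for i in range(1,c) if s[i,4]>20],key=lambda i:np.hypot(*(ce[i]-[u,v]))); return ce[i],s[i]
for k,w,s in(('b',(282,218),(396,251)),('r',(390,218),(361,273))):
    a,sa=comp(W,*w,k);b,sb=comp(S,*s,k);b0,_=comp(A,*s,k)
    print(k,a,sa,b,b0,onz(W,*a,.034),onz(S,*b,.034),tri(ray(W,*a),ray(S,*b)))
for n,(u,v),z in(('dispNearBlue',(280,239),.035),('dispFarRed',(393,239),.035),('deckfront',(270,192),.027),('lip',(340,284),.070)): print(n,onz(W,u,v,z))
```

```text
b [282.03944773 219.47534517] [270 207  25  26 507] [395.59550562 251.84269663] [395.45882353 251.64705882] [ 0.43869119 -0.14061798  0.034     ] [ 0.43971207 -0.13921587  0.034     ] (array([ 0.43959682, -0.14055098,  0.0329142 ]), np.float64(0.00143679499417169))
r [390.10677618 219.09240246] [378 207  25  25 487] [361.46590909 272.43181818] [361.27380952 272.78571429] [ 0.4564837  -0.06740672  0.034     ] [ 0.45782988 -0.06735241  0.034     ] (array([ 0.45708535, -0.06723443,  0.03409768]), np.float64(0.0012526111370499127))
dispNearBlue [ 0.45176442 -0.14566934  0.035     ]
dispFarRed [ 0.47091274 -0.06809248  0.035     ]
deckfront [ 0.41908556 -0.14459436  0.027     ]
lip [ 0.47985774 -0.11095758  0.07      ]
```

step_arm:
  plan:
    - [[-1.2, -0.5, 0, 0], [-2.4, -1.1, 0, 0], [-3.5, -1.6, 0, 0], [-3.5, -1.6, -0.8, 0], [-3.5, -1.6, -2, 0], [-3.5, -1.6, -3.2, 0], [-3.5, -1.6, -4.4, 0], [-3.5, -1.6, -5.5, 0], [-3.5, -1.6, -6.5, 0], [-3.5, -1.6, -7.2, 0], [-3.5, -1.6, -7.5, 0], [-3.5, -1.6, -7.5, 0]]

```text
clock: 11.78
position: [0.4357, -0.1392, 0.2179]
tool_rot: [-3.139, 0.001, 1.329]
force: [-0.1, -0.1, 0.6]
grip_width: 0.0003
```

Run:
```python
from h import *
for n in('side','wrist'): grab(n,'k')
f=load('side','k')['pixels']; cv2.imwrite('pics/k_c.png',cv2.resize(f[180:305,320:440],None,fx=4.5,fy=4.5,interpolation=2))
o=bot.observe();print(o['clock'],o['force'],o['position'])
```

```text
11.8833 [-0.35065546  0.58561258  0.95047522] [ 0.43586183 -0.13923983  0.21867625]
```

View pics/k_c.png

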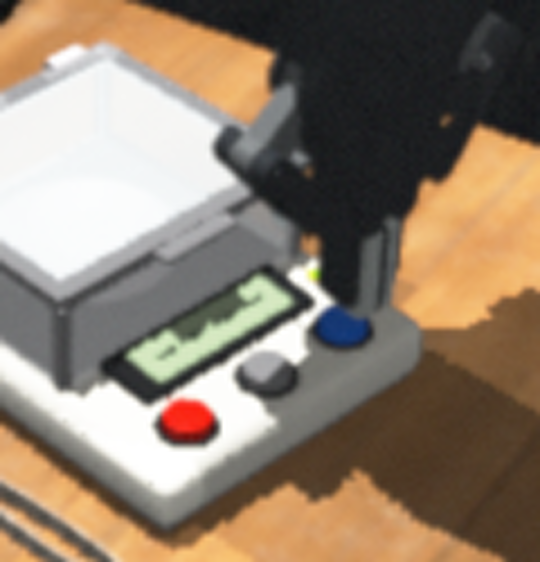

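View pics/k_wrist.png

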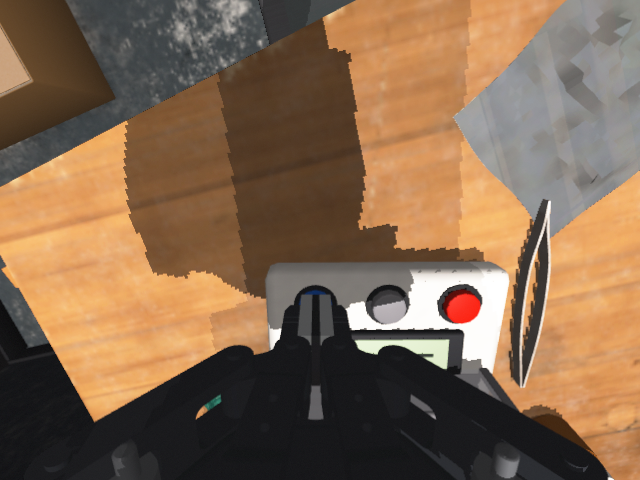

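Run:
```python
from h import *
W=load('wrist','k'); c=np.array([.972,-.235]); p=np.array([.4359,-.1392])
for d in(-.015,-.011,-.005,0,.011): print(d,proj(W,[np.r_[p+d*c,.0457],np.r_[p+d*c,.033]]).round(1).tolist())
print(proj(W,[[.4397,-.1402,.034]]))
```

```text
-0.015 [[317.1, 286.2], [317.0, 275.5]]
-0.011 [[317.1, 294.0], [317.0, 282.9]]
-0.005 [[317.2, 305.6], [317.1, 293.8]]
0 [[317.2, 315.1], [317.1, 302.7]]
0.011 [[317.3, 335.3], [317.2, 321.7]]
[[316.96687348 310.49424636]]
```

step_arm:
  plan:
    - [[0, 0, -0.3, 0], [0, 0, -0.6, 0], [0, 0, -0.9, 0], [0, 0, -1.05, 0], [0, 0, -1.15, 0], [0, 0, -1.25, 0], [0, 0, -1.3, 0], [0, 0, -1.35, 0], [0, 0, -1.4, 0], [0, 0, -1.45, 0], [0, 0, -1.48, 0], [0, 0, -1.48, 0]]

```text
clock: 12.88
position: [0.4358, -0.1393, 0.2039]
tool_rot: [-3.141, 0.001, 1.329]
force: [-1.6, 1.5, 4.8]
grip_width: 0.0
```

Run:
```python
from h import *
for n in('side','wrist'): grab(n,'l')
f=load('side','l')['pixels']; cv2.imwrite('pics/l_c.png',cv2.resize(f[180:305,320:440],None,fx=4.5,fy=4.5,interpolation=2))
o=bot.observe();print(o['clock'],o['force'],o['position'])
```

```text
12.9833 [-1.2482415   1.02040592  3.98259564] [ 0.43586355 -0.13922232  0.20391427]
```

View pics/l_c.png

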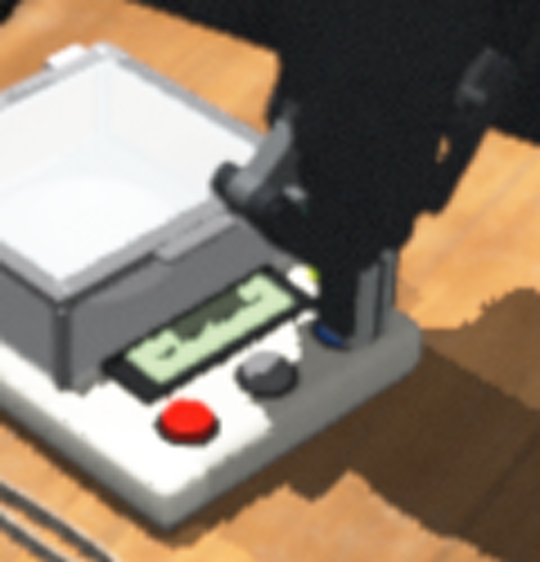

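step_arm:
  plan:
    - [[0, 0, 0.05, 0], [0, 0, 0.1, 0], [0, 0, 0.1, 0]]

```text
clock: 13.23
position: [0.4358, -0.1392, 0.205]
tool_rot: [-3.141, 0.001, 1.329]
force: [-1.3, 1.4, 2.3]
grip_width: 0.0001
```

step_arm:
  plan:
    - [[0, 0, 0.1, 0], [0, 0, 0.3, 0], [0, 0, 0.8, 0], [0, 0, 1.6, 0], [0, 0, 2.8, 0], [0, 0, 4.2, 0], [0, 0, 5.8, 0], [0, 0, 7.6, 0], [0, 0, 9.5, 0], [-1, 1.5, 11, 0], [-1, 3, 12, 0], [-1, 4, 12, 0]]

```text
clock: 14.23
position: [0.4258, -0.0984, 0.3273]
tool_rot: [3.14, 0.0, 1.329]
force: [1.2, 0.9, 0.7]
grip_width: -0.0001
```

Run:
```python
from h import *
for n in('side','wrist','top'): grab(n,'m')
f=load('side','m')['pixels']; cv2.imwrite('pics/m_c.png',cv2.resize(f[135:305,270:430],None,fx=3.5,fy=3.5,interpolation=2))
o=bot.observe();print(o['clock'],o['force'],o['position'])
```

```text
14.3833 [ 0.49674935 -1.00290679 -0.58007485] [ 0.42593889 -0.09875063  0.32514074]
```

View pics/m_c.png

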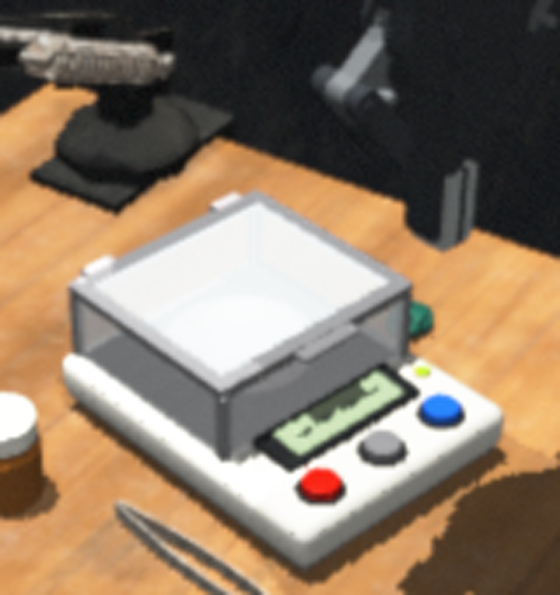

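View pics/m_wrist.png

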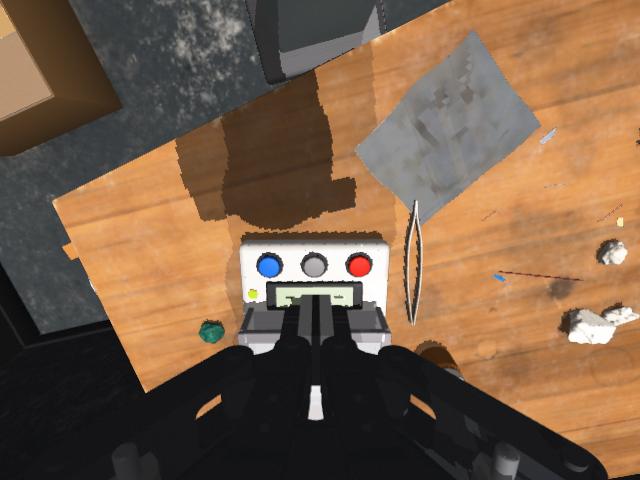

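Run:
```python
from h import *
S,A=load('side','m'),load('side','a')
for nm,p in(('red',(361,273)),('blue',(396,252))):
    for g in(A,S):
        q=g['pixels'].astype(int);B,G,R=q[...,0],q[...,1],q[...,2]
        m=((B>R+60)&(B>G+30)) if nm=='blue' else ((R>G+80)&(R>B+80))
        c,l,s,ce=cv2.connectedComponentsWithStats(m.astype(np.uint8)); i=min(range(1,c),key=lambda i:np.hypot(*(ce[i]-p))); print(nm,ce[i])
c=np.array([.972,-.235]);n=np.array([.235,.972]);H=np.array([.5975,-.140])
for s in(-.0595,.0595): print('closed corner expected',proj(S,[np.r_[H-.109*c+s*n,.070]]))
bot.job_done()
```

```text
red [361.27380952 272.78571429]
red [361.28915663 272.73493976]
blue [395.62820513 251.57692308]
blue [395.58536585 251.48780488]
closed corner expected [[386.69190465 215.46746793]]
closed corner expected [[331.34174908 246.49616608]]
the job is handed in; nothing more can be done
```

The draught cover is closed and the blue tare key was pressed once afterwards. The arm then withdrew clear and I handed the job in at about 14.4 s, against the 42 s limit.

- **Cover:** I pushed it down slowly from behind with closed fingertips. It met its stop with the tool where a fully shut cover should be (top at 70 mm), and I seated it with about 12 N. The side picture afterwards shows it level. Its front corners appear within about 2 to 3 pixels of where a closed cover should be, judged by eye.
- **Tare key:** I pressed it about 3 mm at roughly 4 N. The force fell to 2.3 N when I backed off 1 mm, as a spring key should behave, and the last picture shows the key up again.
- **Scale and other objects:** The red and blue keys sit at the same pixels as at the start, within 0.1 px, so the scale did not shift. The jar, tweezers and stone look untouched in the pictures. The dish was never approached, but it is hard to see under the closed cover.

**Checks that disagreed:** The camera views differed by 1 to 2 mm on the blue key's position. The wrist view just before pressing suggested up to about 3 mm. I pressed slightly forward of the key's centre to stay clear of the display.

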